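# Close the phone-screw jar

### The arm

A 6-joint arm with a two-finger parallel gripper is mounted at the origin on the work surface. World frame = base frame: x ahead of the robot, y to its left, z up, the work surface at z = 0. Lengths are in m, angles in rad, forces in N, time in s.
With the tool pointing down it reaches from about 0.375 to 0.975 m from the base axis. Payload 3.8 kg.
Tool frame: the origin (TCP) lies at the centre of the arm's flange, where the gripper is bolted on; the fingertips stand nose_length ahead of it and the grasp point (between the pads) lies 155 mm ahead of it (nose_length is the distance from the TCP to the fingertips, in m); z points along the fingers, y is the line along which they close (so a half turn about z gives the same grasp; the last joint's range is limited). The gripper opens to 85 mm and grips with 20 to 120 N. Pads are 22 mm wide; open, the fingers measure 114 mm over their backs; the gripper's body (76 mm by 85 mm) begins 54 mm behind the grasp point. The pads swing forward as they close: fully open they stand 13 mm farther back than shut.
Start: joints at [1.098, 0.264, 1.604, -0, 1.274, -0.037], TCP at [0.285, 0.612, 0.405] pointing down, gripper open.
Joint ranges: [-2.63, 2.63], [-0.94, 2.18], [0.31, 2.57], [-1.31, 4.45], [0, 2.66], [-2.55, 2.55]. Speed limits (rad/s): [2.57, 2.57, 3.14, 3.14, 3.14, 3.14].

### API

Orientations are given as a unit quaternion [x, y, z, w].
In Python, from cell import sense, grab_frame, close_job, nose_length gives the robot as it stands.
- The arm moves only by the tool apply_moves, never from a script. Its argument "deltas" is text: rows parted by semicolons, each of 5 numbers parted by spaces: the shift along the tool's x, y, z in m, then the turn about the tool's z in rad, then the finger opening in m, from 0 to 0.0854. A call has 1 to 12 rows; each row is the pose to reach, as a shift and turn from the pose commanded when the call began, along the tool's axes at that moment; what a row does not reach only later rows make up. A row lasts 1/10 s, in which the tool goes at most 50 mm and 8.59 degrees, less where a joint would pass 70% of its speed; a pose out of reach is approached as far as the arm can. A call with a gripper value outside its range is refused whole. The fingers move at their own pace and stop on an object; the grip force is fixed at half the most. Time passes only in rows, so rows that repeat a pose let the fingers close. It gives the time, the measured TCP pose, the force, the opening and the grip force at its end, in the units of the state.
- sense(): the state, without advancing time (a new reading comes with each control period).
- grab_frame(name): name is "side" or "top"; returns a dict with "frame" (384x512x3 uint8, blue, green, red), "fx", "fy", "cx", "cy" (pixels), "cam_to_world" (4x4, takes a point from camera to world coordinates). Camera axes: x right, y down, z forward; pixel columns grow to the right and rows downward; lengths in m; the calibration is good to about 2 mm. A picture is of the moment at which its call begins. There is no depth.
- close_job(): hands the job in; it is judged then, once.
The state is a dict: "t": time; "joint_positions": joint angles; "joint_vel": joint speeds; "joint_efforts": joint torques, N m; "tool_pos": TCP position; "orientation": TCP orientation; "ft_force": force on the tool from outside, world axes, zero at the start; "wrist_torque": the same for the moment, N m; "grip_width": opening from 0.0 (shut) to 1.0 (fully open); "gripper_force": force on a finger pad.
Only numpy, scipy, OpenCV 4.12 (cv2) and the standard library are available. Lean on these libraries where they do the work, as an engineer would, in place of code of your own. Each camera call takes 0.05 s, during which the arm holds its last target. There are 200 camera calls.

### The job

The orange lid has been set on its screw jar without catching the thread. Turn it backward (anticlockwise seen from above) until it drops into the thread start, then screw it forward (clockwise) until it is fully home, and let go. Leave the jars with the blue and the green lid as they stand.

Things in the scene. Friction and masses are not known exactly. Their poses are not given: they have to be found in the camera images.
- cap_grip (a point): Grip point on the axis of the loose orange lid (66 mm across, 60 g), in its upright finger bar: 14 mm thick, 58 long, 34 high; 13 mm below the bar's top, 21 above the lid's flat top. x: along the bar to the white pointer end; z up. Lying on the thread it is 85.5 mm above jar_mark, after the drop 77, home 74. Start: pointer 40-80 deg clockwise of the green mark. Play: 2 mm sideways, 1.5 mm up.
- jar_mark (a point): Green mark on the fixed grey holder (120 mm square) clamping the orange lid's jar; 50 mm from the jar's axis, 37.5 deg anticlockwise (from above) of this frame's x; a red mark is 75 deg clockwise of it. Pointer within 18 deg of green: lid drops 8.5 mm. Then 75 deg clockwise to red = home, sinking 3 mm between 20 and 65 deg. Stops: 11 deg past red; once dropped, 22 deg beyond green. z up.
- blue_jar_centre (a point): Bystander: middle, 56 mm above the bench, of a loose closed screw jar with a blue lid, 68 mm across and 112 mm high, 0.3 kg. Leave it alone.
- green_jar_centre (a point): Bystander: the same kind of jar with a green lid, loose, 68 mm across and 112 mm high; this point is its middle, 56 mm above the bench. Leave it alone.
There are look-alikes about, which are no part of the job. There is more than one size of the part that bears cap_grip; the job needs the largest.

How it is judged:
By the outcome, as a careful person would: the job done as asked, in the order asked, and still so for the second after the job is handed in, with the robot touching nothing.
It also fails if it takes over 40 s, if anything falls off the work surface, if the arm or the gripper's body presses on something with over 40 N, if the wrist force passes 120 N, or if a joint passes its speed limit or range.

## Working session

There is one attempt and no reset: what is moved stays moved. The work goes in short steps, Python scripts to look and compute and a tool call to move; the robot and the scene stay as the last step left them, time stands still between calls to the robot, and variables do not carry over. Pictures are saved under pics/ and viewed, at most 10 in all, crops included, and the job is handed in when it is done.

Besides the shell and the picture viewer there is one more tool, called after "Emit:" as name(argument=value, ...) on one line, values as JSON. apply_moves: Moves the arm, as the interface text tells. Its arguments: {"type":"object","properties":{"deltas":{"type":"string"}},"required":["deltas"]}

```bash
mkdir -p pics; cat > h.py <<'E'
import numpy as np,cv2
from cell import sense,grab_frame,close_job,nose_length
def ray(f,u,v,z):
    T=np.array(f["cam_to_world"]);d=T[:3,:3]@np.array([(u-f["cx"])/f["fx"],(v-f["cy"])/f["fy"],1]);o=T[:3,3]
    return o+d*(z-o[2])/d[2]
def proj(f,p):
    T=np.array(f["cam_to_world"]);q=T[:3,:3].T@(np.array(p)-T[:3,3]);return f["fx"]*q[0]/q[2]+f["cx"],f["fy"]*q[1]/q[2]+f["cy"]
E
python3 - <<'E'
from h import *
print(nose_length() if callable(nose_length) else nose_length); s=sense(); print(s)
a=grab_frame("top");b=grab_frame("side")
for f in(a,b):print(f["fx"],f["cx"],f["cy"],np.round(f["cam_to_world"],3).tolist())
np.save("t.npy",a,allow_pickle=True);np.save("s.npy",b,allow_pickle=True)
cv2.imwrite("pics/top0.png",cv2.resize(a["frame"],(800,600)));cv2.imwrite("pics/side0.png",cv2.resize(b["frame"],(800,600)))
E
```

```text
0.1734
{'t': 0.0, 'joint_positions': array([ 1.09812635e+00,  2.64756030e-01,  1.60536174e+00, -4.64043122e-05,
        1.27367573e+00, -3.69191861e-02]), 'joint_vel': array([ 0.00021195,  0.00115714,  0.00020863,  0.00155287, -0.0011665 ,
        0.00191928]), 'joint_efforts': array([-1.18496168e-04, -5.15123677e+01, -3.67306530e+01, -1.83762777e-04,
        1.30942982e-02, -2.56528648e-05]), 'tool_pos': array([0.28477928, 0.61161543, 0.40336627]), 'orientation': array([ 2.16148947e-01,  9.76359781e-01, -1.07048676e-03, -2.55896129e-04]), 'ft_force': array([ 0.14029467,  0.24077911, -0.46014783]), 'wrist_torque': array([ 0.02566287,  0.02955837, -0.01035406]), 'gripper_force': 0.0, 'grip_width': 1.0049936389614427}
352.05908971816245 257.6533218266713 186.09259707442982 [[0.02, -0.997, 0.076, 0.435], [-1.0, -0.018, 0.023, 0.048], [-0.021, -0.077, -0.997, 0.972], [0.0, 0.0, 0.0, 1.0]]
348.0671628442705 255.0261233885527 194.33498742053666 [[0.705, -0.535, 0.465, 0.115], [-0.709, -0.515, 0.482, -0.353], [-0.018, -0.67, -0.743, 0.713], [0.0, 0.0, 0.0, 1.0]]
```

View pics/top0.png

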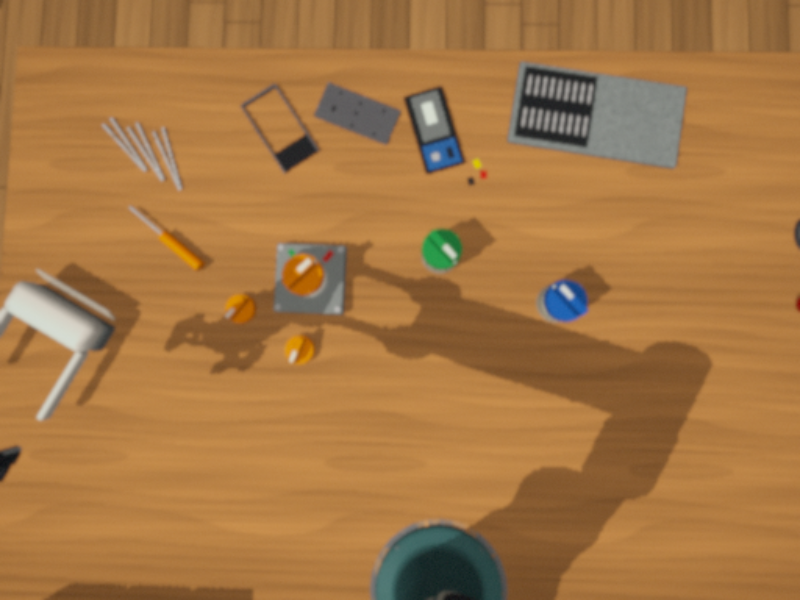

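View pics/side0.png

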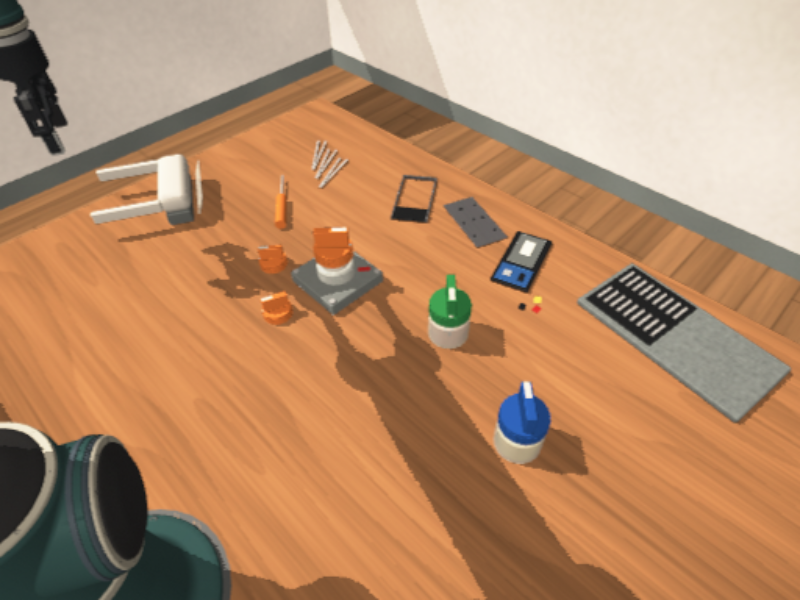

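The orange candidates in the top view (800x600 scale) are (303,275) on the grey holder, and (240,308) and (300,350) lying on the bench. The first is the largest and sits on the clamped jar between the green and red marks, so it fits. I'll confirm it in one crop.

```bash
python3 - <<'E'
from h import *
a=np.load("t.npy",allow_pickle=True).item();b=np.load("s.npy",allow_pickle=True).item()
A=cv2.resize(a["frame"][150:210,165:230],(390,360),interpolation=cv2.INTER_CUBIC)
B=cv2.resize(b["frame"][140:200,180:245],(390,360),interpolation=cv2.INTER_CUBIC)
cv2.imwrite("pics/crop0.png",np.hstack([A,B]))
def blobs(f,x0,x1,y0,y1,n):
    h=cv2.cvtColor(f["frame"],cv2.COLOR_BGR2HSV).astype(int);H,S,V=h[...,0],h[...,1],h[...,2]
    M={"green":(H>40)&(H<85)&(S>90),"red":((H<4)|(H>174))&(S>150),"white":(S<70)&(V>190),"orange":(H>5)&(H<16)&(S>225)}
    for k,m in M.items():
        w=np.zeros(m.shape,np.uint8);w[y0:y1,x0:x1]=m[y0:y1,x0:x1]
        c,l,st,ce=cv2.connectedComponentsWithStats(w)
        for i in range(1,c):
            if st[i,4]>3:print(n,k,st[i].tolist(),ce[i].round(1))
blobs(a,170,225,150,205,"top");blobs(b,180,245,140,200,"side")
E
```

```text
top green [185, 160, 4, 4, 10] [186.1 161.4]
top red [207, 161, 6, 6, 17] [209.5 163.6]
top white [191, 166, 8, 8, 29] [194.2 169.3]
top orange [199, 170, 3, 3, 4] [200.  170.8]
top orange [185, 173, 13, 13, 24] [190.4 179.3]
side red [229, 171, 8, 3, 17] [232.5 171.7]
side white [213, 146, 9, 2, 17] [216.8 146.5]
side white [203, 167, 22, 10, 87] [212.1 172.9]
side white [211, 191, 3, 3, 8] [212.1 192.1]
```

View pics/crop0.png

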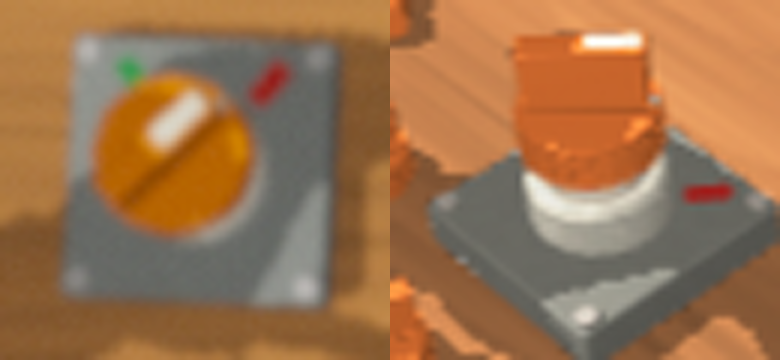

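The crop shows the orange lid on the jar on the grey holder. The white pointer is at (178,120) in the crop, aimed up-right between the green mark (131,72) and the red mark (270,84). This is the large lid on the clamped jar.

```bash
python3 - <<'E'
from h import *
a=np.load("t.npy",allow_pickle=True).item();b=np.load("s.npy",allow_pickle=True).item()
ta=lambda x,y:(x/6-.42+165,y/6-.42+150)
tb=lambda x,y:(x/6-.42+180,y/6-.42+140)
def tri(p,q):
    def od(f,u):
        o=np.array(f["cam_to_world"])[:3,3];d=ray(f,*u,0)-o;return o,d/np.linalg.norm(d)
    (o1,d1),(o2,d2)=od(a,p),od(b,q)
    s=np.linalg.lstsq(np.c_[d1,-d2],o2-o1,rcond=None)[0];x,y=o1+d1*s[0],o2+d2*s[1]
    return ((x+y)/2).round(4),np.linalg.norm(x-y).round(4)
print("red",tri(ta(270,84),tb(318,193)))
print("screwBL",tri(ta(75,277),tb(586-390,316)),"TR",tri(ta(320,57),tb(448-390,203)),"TRb",tri(ta(320,57),tb(760-390,203)))
print("white",tri(ta(178,120),tb(611-390,41)))
for z in(.02,.024,.028):
  P={k:ray(a,*ta(*v),z) for k,v in dict(g=(131,72),r=(270,84)).items()}
  C=np.mean([ray(a,*ta(*v),z) for v in((88,50),(320,57),(307,288),(75,277))],0)
  C2=np.mean([ray(a,*ta(*v),z) for v in((78,35),(340,42),(325,303),(62,297))],0)
  w=ray(a,*ta(178,120),z+.0985);l=ray(a,*ta(174,155),z+.0645); lo=ray(a,*ta(120,207),z+.0985);hi=ray(a,*ta(222,103),z+.0985)
  an=lambda p,c:np.degrees(np.arctan2(p[1]-c[1],p[0]-c[0])).round(1)
  print(z,"C",C[:2].round(4),C2[:2].round(4),"lid",l[:2].round(4),"w",w[:2].round(4),[(k,np.linalg.norm(v-C).round(4),an(v,C)) for k,v in P.items()],"w",an(w,C),"r",np.linalg.norm((w-C)[:2]))
E
```

```text
red (array([0.566 , 0.2027, 0.0215]), np.float64(0.0015))
screwBL (array([ 0.5059,  0.2914, -0.0832]), np.float64(0.0662)) TR (array([0.5051, 0.1988, 0.0907]), np.float64(0.1393)) TRb (array([0.5788, 0.1803, 0.021 ]), np.float64(0.0016))
white (array([0.5367, 0.2238, 0.1205]), np.float64(0.0017))
0.02 C [0.528  0.2344] [0.5275 0.2327] lid [0.5268 0.2319] w [0.5377 0.2237] [('g', np.float64(0.0537), np.float64(36.4)), ('r', np.float64(0.0503), np.float64(-39.5))] w -47.9 r 0.014448114765691489
0.024 C [0.5276 0.2336] [0.5271 0.2319] lid [0.5264 0.231 ] w [0.5372 0.2228] [('g', np.float64(0.0535), np.float64(36.4)), ('r', np.float64(0.0501), np.float64(-39.5))] w -48.3 r 0.014417440854968409
0.028 C [0.5272 0.2328] [0.5267 0.2311] lid [0.526  0.2302] w [0.5367 0.222 ] [('g', np.float64(0.0533), np.float64(36.4)), ('r', np.float64(0.0499), np.float64(-39.5))] w -48.6 r 0.014387385829052024
```

```bash
python3 - <<'E'
from h import *
a=np.load("t.npy",allow_pickle=True).item();b=np.load("s.npy",allow_pickle=True).item()
ta=lambda x,y:(x/6-.42+165,y/6-.42+150)
tb=lambda x,y:(x/6-.42+180-65,y/6-.42+140)
z=.1205
L=ray(b,*tb(516,47),z);R=ray(b,*tb(645,47),z);L2=ray(b,*tb(516,37),z);R2=ray(b,*tb(645,33),z)
for p,q in((L,R),(L2,R2)):
  d=q-p;print(p.round(4),q.round(4),np.linalg.norm(d),np.degrees(np.arctan2(d[1],d[0])))
# white patch by minAreaRect in top (upscaled)
f=cv2.resize(a["frame"][150:210,165:230],(650,600),interpolation=cv2.INTER_CUBIC)
h=cv2.cvtColor(f,cv2.COLOR_BGR2HSV);m=((h[...,1]<110)&(h[...,2]>170)).astype(np.uint8)
m[:140]=0;m[300:]=0;m[:,:220]=0;m[:,380:]=0
c=max(cv2.findContours(m,0,2)[0],key=cv2.contourArea);r=cv2.minAreaRect(c);bx=cv2.boxPoints(r)
P=np.array([ray(a,x/10-.45+165,y/10-.45+150,z)[:2] for x,y in bx]);print(r)
for i in range(4):
  d=P[i]-P[i-1];print(np.linalg.norm(d).round(4),np.degrees(np.arctan2(d[1],d[0])).round(1))
print(P.mean(0))
E
```

```text
[0.5047 0.2514 0.1205] [0.5437 0.2105 0.1205] 0.05651957535298186 -46.381274508614325
[0.509  0.2567 0.1205] [0.55   0.2176 0.1205] 0.056634860159848956 -43.655899874532665
((296.4974060058594, 197.08815002441406), (48.914798736572266, 111.11329650878906), 46.684688568115234)
0.0121 44.8
0.0271 -45.2
0.0121 -135.3
0.0271 134.8
[0.53821986 0.22339675]
```

Emit:
apply_moves(deltas="-0.04 -0.025 0 0.03 0.0854; -0.09 -0.057 0.01 0.09 0.0854; -0.13 -0.082 0.02 0.15 0.0854; -0.17 -0.108 0.03 0.2 0.0854; -0.21 -0.133 0.04 0.25 0.0854; -0.25 -0.159 0.05 0.3 0.0854; -0.29 -0.184 0.06 0.349 0.0854; -0.33 -0.209 0.07 0.349 0.0854; -0.36 -0.228 0.08 0.349 0.0854; -0.379 -0.2403 0.085 0.349 0.0854; -0.379 -0.2403 0.085 0.349 0.06; -0.379 -0.2403 0.085 0.349 0.05")

```text
t: 1.3
tool_pos: [0.527, 0.2337, 0.3192]
orientation: [0.383, 0.924, -0.0, -0.001]
ft_force: [-0.8, -0.2, -0.8]
grip_width: 0.689
gripper_force: 0.0
```

```bash
cat >> h.py <<'E'
from scipy.spatial.transform import Rotation as R
def need(x,y,z):
    s=sense();M=R.from_quat(s["orientation"]).as_matrix();print(s["t"],s["tool_pos"].round(4),"yang",np.degrees(np.arctan2(M[1,1],M[0,1])).round(2),"j6",s["joint_positions"][5].round(3),"F",s["ft_force"].round(1),"w",s["grip_width"].round(3),s["gripper_force"])
    print("tool shift",(M.T@(np.array([x,y,z])-s["tool_pos"])).round(4))
E
python3 - <<'E'
from h import *
need(.527,.2338,.2635)
b=grab_frame("side");a=grab_frame("top")
B=cv2.resize(b["frame"][100:200,165:265],(400,400),interpolation=cv2.INTER_CUBIC)
A=cv2.resize(a["frame"][130:230,150:250],(400,400),interpolation=cv2.INTER_CUBIC)
cv2.imwrite("pics/app.png",np.hstack([A,B]))
E
```

```text
Traceback (most recent call last):
  File "h.py", line 10, in need
    s=sense();M=R.from_quat(s["orientation"]).as_matrix();print(s["t"],s["tool_pos"].round(4),"yang",np.degrees(np.arctan2(M[1,1],M[0,1])).round(2),"j6",s["joint_positions"][5].round(3),"F",s["ft_force"].round(1),"w",s["grip_width"].round(3),s["gripper_force"])
                                                                                                                                                                                                                         ^^^^^^^^^^^^^^^^^^^^^
AttributeError: 'float' object has no attribute 'round'
```

Emit:
apply_moves(deltas="0 0 0.02 0 0.05; 0 0 0.035 0 0.05; 0 0 0.045 0 0.05; 0 0 0.05 0 0.05; 0 0 0.05 0 0.05")

```text
t: 1.8
tool_pos: [0.5264, 0.2344, 0.2686]
orientation: [0.382, 0.924, -0.001, -0.001]
ft_force: [-0.2, -1.2, 0.2]
grip_width: 0.584
gripper_force: 0.0
```

```bash
sed -i 's/s\["grip_width"\].round(3)/s["grip_width"]/' h.py
python3 - <<'E'
from h import *
need(.527,.2338,.2635)
b=grab_frame("side");a=grab_frame("top")
B=cv2.resize(b["frame"][100:200,165:265],(400,400),interpolation=cv2.INTER_CUBIC)
A=cv2.resize(a["frame"][130:230,150:250],(400,400),interpolation=cv2.INTER_CUBIC)
cv2.imwrite("pics/app.png",np.hstack([A,B]))
E
```

```text
1.8 [0.5264 0.2344 0.2686] yang 45.08 j6 -0.411 F [-0.2 -1.2  0.2] w 0.5836801119516868 0.0
tool shift [-0.0008 -0.      0.0051]
```

View pics/app.png

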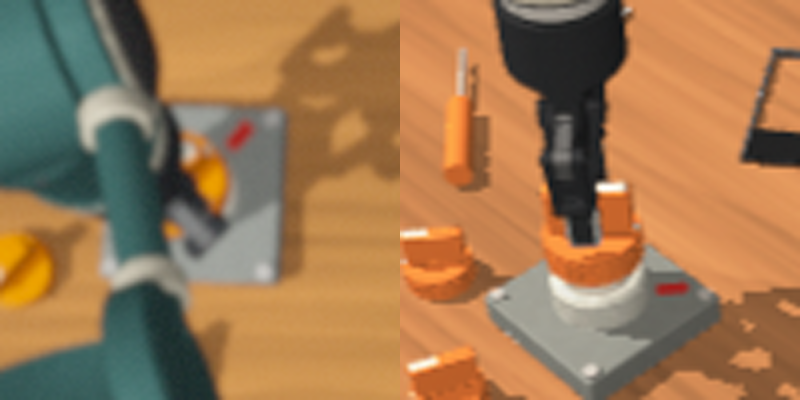

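The gripper straddles the bar at its middle: the finger is at about (585,235) in the side crop and the bar spans 543–632. I'll lower it a little and close.

Emit:
apply_moves(deltas="-0.0008 0 0.004 0 0.05; -0.0008 0 0.004 0 0.03; -0.0008 0 0.004 0 0.02; -0.0008 0 0.004 0 0.01; -0.0008 0 0.004 0 0.005; -0.0008 0 0.004 0 0.005; -0.0008 0 0.004 0 0.005; -0.0008 0 0.004 0 0.005")

```text
t: 2.7
tool_pos: [0.5277, 0.2335, 0.2659]
orientation: [0.382, 0.924, 0.0, 0.0]
ft_force: [0.0, 0.0, 1.5]
grip_width: 0.151
gripper_force: 60.2
```

Emit:
apply_moves(deltas="0 0 0 -0.1 0.005; 0 0 0 -0.22 0.005; 0 0 0 -0.34 0.005; 0 0 0 -0.46 0.005; 0 0 0 -0.58 0.005; 0 0 0 -0.70 0.005; 0 0 0 -0.82 0.005; 0 0 0 -0.92 0.005; 0 0 0 -1.0 0.005; 0 0 0 -1.0 0.005")

```text
t: 3.7
tool_pos: [0.5276, 0.2335, 0.2656]
orientation: [-0.108, 0.994, -0.0, -0.0]
ft_force: [0.5, 0.2, 0.5]
grip_width: 0.152
gripper_force: 60.3
```

```bash
python3 - <<'E'
from h import *
need(.5272,.2338,.2635);print(sense()["wrist_torque"])
E
```

```text
3.7 [0.5276 0.2335 0.2656] yang 102.35 j6 -1.413 F [0.5 0.2 0.5] w 0.1520298950687244 60.263564586639404
tool shift [0.0004 0.0003 0.0021]
[-0.049423    0.10513272  0.0035276 ]
```

Emit:
apply_moves(deltas="0 0 0 -0.1 0.005; 0 0 0 -0.2 0.005; 0 0 0 -0.3 0.005; 0 0 0 -0.37 0.005; 0 0 0 -0.41 0.005; 0 0 0.001 -0.41 0.005; 0 0 0.002 -0.41 0.005; 0 0 0.003 -0.41 0.005; 0 0 0.004 -0.41 0.005")

```text
t: 4.6
tool_pos: [0.5276, 0.2335, 0.2615]
orientation: [-0.307, 0.952, 0.0, -0.0]
ft_force: [-0.0, 0.1, -1.1]
grip_width: 0.152
gripper_force: 60.1
```

Emit:
apply_moves(deltas="0 0 0.001 0 0.005; 0 0 0.002 0 0.005; 0 0 0.003 0 0.005; 0 0 0.004 0 0.005; 0 0 0.0045 0 0.005; 0 0 0.0045 0 0.005; 0 0 0.0045 0 0.005")

```text
t: 5.3
tool_pos: [0.5277, 0.2335, 0.2574]
orientation: [-0.308, 0.952, 0.0, 0.0]
ft_force: [-0.5, -1.2, 1.7]
grip_width: 0.157
gripper_force: 60.5
```

```bash
python3 - <<'E'
from h import *
need(.5272,.2338,.2635)
b=grab_frame("side")
B=cv2.resize(b["frame"][100:200,165:265],(500,500),interpolation=cv2.INTER_CUBIC)
cv2.imwrite("pics/drop.png",B)
E
```

```text
5.3 [0.5277 0.2335 0.2574] yang 125.82 j6 -1.822 F [-0.5 -1.2  1.7] w 0.15705693505717397 60.48649549484253
tool shift [ 0.0002  0.0005 -0.0061]
```

View pics/drop.png

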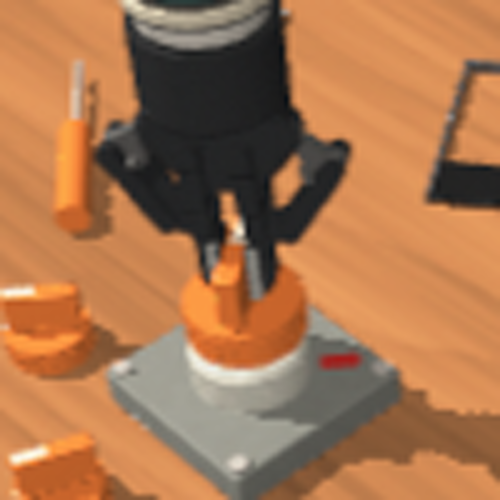

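The lid is still gripped and has come down with the tool. The bar at (230,285) points away toward green, and the tool met only 1.7 N. I'll release briefly so it settles, then regrip.

Emit:
apply_moves(deltas="0 0 0 0 0.025; 0 0 0 0 0.03; 0 0 0 0 0.03; 0 0 0 0 0.02; 0 0 0 0 0.005; 0 0 0 0 0.005; 0 0 0 0 0.005; 0 0 0 0 0.005; 0 0 0 0 0.005")

```text
t: 6.25
tool_pos: [0.5277, 0.2335, 0.2572]
orientation: [-0.308, 0.952, -0.0, 0.0]
ft_force: [0.1, 0.1, -0.7]
grip_width: 0.153
gripper_force: 59.3
```

Emit:
apply_moves(deltas="0 0 0 0.1 0.005; 0 0 0 0.22 0.005; 0 0 0 0.34 0.005; 0 0 0.0005 0.46 0.005; 0 0 0.001 0.58 0.005; 0 0 0.0015 0.68 0.005; 0 0 0.0015 0.68 0.005")

```text
t: 6.95
tool_pos: [0.5278, 0.2337, 0.256]
orientation: [0.028, 1.0, 0.0, 0.0]
ft_force: [-0.3, 0.6, 2.3]
grip_width: 0.153
gripper_force: 59.4
```

Turned 38.9°, and the forces are low. The remaining turn to red is about 0.63 rad, sinking 1.8 mm more.

Emit:
apply_moves(deltas="0 0 0.0005 0.1 0.005; 0 0 0.001 0.2 0.005; 0 0 0.0015 0.3 0.005; 0 0 0.0018 0.4 0.005; 0 0 0.0018 0.5 0.005; 0 0 0.0018 0.58 0.005; 0 0 0.0018 0.63 0.005; 0 0 0.0018 0.63 0.005; 0 0 0.0018 0.63 0.005")

```text
t: 7.85
tool_pos: [0.5278, 0.2336, 0.2541]
orientation: [0.335, 0.942, 0.0, 0.0]
ft_force: [1.0, -0.0, 2.4]
grip_width: 0.156
gripper_force: 59.4
```

```bash
python3 - <<'E'
from h import *
need(.5272,.2338,.2545);print(sense()["wrist_torque"])
E
```

```text
7.85 [0.5278 0.2336 0.2541] yang 50.91 j6 -0.515 F [ 1.  -0.   2.4] w 0.15569683138537907 59.38689172267914
tool shift [ 0.0006 -0.0002 -0.0004]
[-0.04621243 -0.09124588 -0.03868219]
```

Emit:
apply_moves(deltas="0 0 0 0 0.03; 0 0 0 0 0.045; 0 0 0 0 0.05; 0 0 0 0 0.05; 0 0 -0.015 0 0.05; 0 0 -0.04 0 0.05; 0 0 -0.08 0 0.05; 0 0 -0.12 0 0.05; 0 0 -0.15 0 0.05; 0 0 -0.15 0 0.05")

```text
t: 8.85
tool_pos: [0.5292, 0.2342, 0.4117]
orientation: [0.336, 0.942, 0.004, 0.005]
ft_force: [0.2, 0.3, 0.8]
grip_width: 0.589
gripper_force: 0.0
```

Emit:
apply_moves(deltas="-0.04 -0.02 0 0 0.05; -0.08 -0.04 0 0 0.05; -0.12 -0.05 0 0 0.05; -0.16 -0.06 0 0 0.05; -0.2 -0.07 0 0 0.05; -0.2 -0.07 0 0 0.05")

```text
t: 9.45
tool_pos: [0.6402, 0.0488, 0.4036]
orientation: [0.338, 0.941, -0.001, 0.001]
ft_force: [-0.7, -0.2, 0.1]
grip_width: 0.583
gripper_force: 0.0
```

```bash
python3 - <<'E'
from h import *
need(.5272,.2338,.2545)
a=grab_frame("top");b=grab_frame("side");z=.109
A=cv2.resize(a["frame"][150:210,165:230],(390,360),interpolation=cv2.INTER_CUBIC)
B=cv2.resize(b["frame"][140:200,180:245],(390,360),interpolation=cv2.INTER_CUBIC)
cv2.imwrite("pics/end.png",np.hstack([A,B]))
f=cv2.resize(a["frame"][150:210,165:230],(650,600),interpolation=cv2.INTER_CUBIC)
h=cv2.cvtColor(f,cv2.COLOR_BGR2HSV);m=((h[...,1]<110)&(h[...,2]>170)).astype(np.uint8)
m[:140]=0;m[300:]=0;m[:,:220]=0;m[:,380:]=0
c=max(cv2.findContours(m,0,2)[0],key=cv2.contourArea);bx=cv2.boxPoints(cv2.minAreaRect(c))
P=np.array([ray(a,x/10-.45+165,y/10-.45+150,z)[:2] for x,y in bx])
for i in(0,1):
  d=P[i]-P[i-1];print(np.linalg.norm(d).round(4),np.degrees(np.arctan2(d[1],d[0])).round(1))
m=P.mean(0);print(m,np.degrees(np.arctan2(m[1]-.2336,m[0]-.5274)))
E
```

```text
9.45 [0.6402 0.0488 0.4036] yang 50.52 j6 -0.843 F [-0.7 -0.2  0.1] w 0.5831288165138787 0.0
tool shift [0.2051 0.0711 0.1486]
0.0119 50.8
0.0287 -39.0
[0.5413754  0.22566095] -29.599747582503255
```

View pics/end.png

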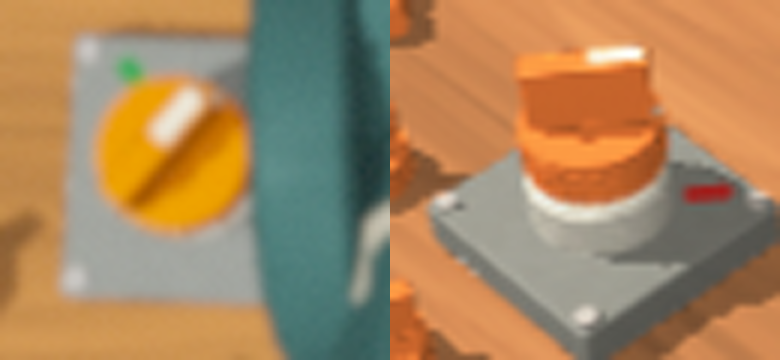

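The pointer is now at -39.0°, in line with red at about -39.3°. The white pointer sits lower in the side view, at (616,55) against (611,41) before. I'll check its height once.

```bash
python3 - <<'E'
from h import *
a=np.load("t.npy",allow_pickle=True).item();b=np.load("s.npy",allow_pickle=True).item()
for p,q in(((178,120),(221,41)),((177,117),(226,55))):
    p=(p[0]/6-.42+165,p[1]/6-.42+150);q=(q[0]/6-.42+180,q[1]/6-.42+140)
    zs=np.arange(.09,.14,.0005);d=[np.linalg.norm(ray(a,*p,z)-ray(b,*q,z)) for z in zs];i=np.argmin(d);print(zs[i],d[i],ray(a,*p,zs[i]))
E
```

```text
0.12050000000000002 0.0017264322043253665 [0.53742414 0.22325856 0.1205    ]
0.10900000000000001 0.0008103334676288283 [0.54005224 0.22608398 0.109     ]
```

The height fell 11.5 mm, as expected (85.5 to 74), so the lid is home and the arm is clear.

```bash
python3 -c "
from cell import close_job;print(close_job())"
```

```text
the job is handed in; nothing more can be done
None
```

The orange lid was turned back until it dropped into the thread, screwed forward to the red mark (home: pointer within about 1° of red, 11.5 mm lower) and released, the blue- and green-lidded jars were not touched, and the job is handed in (no verdict was returned).

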